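# Seat a concrete specimen carrier on the measuring stage's locating pin and hold it pressed

## Task

Set the carrier with the square-cornered concrete block flat on the stage's raised loading ledge, in line with the stage and clear of the pin, then slide it along, without lifting it, over the pin that it now hides until it drops on into the sunken pocket. Press it fully down against the sprung deck and finish while still holding it pressed there, your hand on it, for the reading. Leave the carrier with the round core and everything else on the bench where it is.

Things in the scene. Friction and masses are not known exactly. Their poses are not given: they have to be found in the camera images.
- carrier: Carrier to load: aluminium plate 80 (x) x 60 (y) x 14 mm, fixed on it a centred upright concrete block 46 (x) x 36 (y) x 42 mm, so 56 mm high in all; about 0.32 kg. Origin: centre of the underside, z up. There a 16 mm round hole with 1 mm chamfer goes up 14 mm. Usable either way round. Grip the block across its 36 mm (along y).
- core_carrier: Another carrier with the same plate, but with an upright round concrete core (38 mm across, 42 mm high) on it. To be left alone. Origin: centre of its underside.
- stage: Fixed measuring stage, 240 mm along x, 80 wide. Origin: on the bench under the pin; x = slide direction, ledge to pocket; z up. From x = -44 to +56 mm a sunken pocket, open at the sides, with a sprung deck (84 x 70 mm, top 33 mm above bench when up). From +56 to +106 a black read-out unit 44 mm high. A carrier centred on the pin clears the ledge by 4 mm and drops 7 mm to the deck.
- ledge (a point): Centre of the top of the stage's flat raised loading ledge, 88 (x) x 80 mm, 40 mm above the bench, 88 mm before the pin (stage x = -132 to -44 mm). A carrier centred here lies wholly on it.
- pin (a point): Centre of the tip of the steel locating pin: fixed, upright, 12 mm in diameter, chamfered 2 mm at the tip, tip 39.5 mm above the bench (0.5 mm lower than the ledge).
- deck (a joint): The sprung deck in the pocket: 0 = up, 0.005 = fully down (m). It starts to sink at about 7 N and is fully down at about 12 N, the carrier's weight included; the carrier's weight alone does not sink it. The pin does not move with it.
- jar: Small clear jar with white cap, 30 mm wide, 32 mm high, between the carriers; leave alone.
- jar2: The same kind of jar, farther back; leave alone.
- dish: Low white dish, 90 mm wide, 18 mm high, at the back; leave alone.
- slab: Broken-off concrete slab 100 x 85 x 47 mm with a purple top, at the back; leave alone.
- reagent: White reagent bottle, 72 mm wide, 160 mm high, at the back right; leave alone.
- wash: Clear bottle with blue cap, 56 mm wide, 140 mm high, at the back right; leave alone.
- spatula: Spatula 180 mm long lying on the right near the robot; leave alone.
Not all that is in view belongs to the job. What is shaped like the carrier but red or turquoise is not meant.

How it is judged (in metres and radians):
On the way, in this order (a step that is already met when the one before it is completed fails the run):
1. The carrier rests flat on the loading ledge, in line with the stage, its centre at least 60 mm short of the pin (x of carrier in the frame of stage between -0.125 and -0.06 m and y of carrier in the frame of stage between -0.02 and 0.02 m and z of carrier in the frame of stage between 0.0375 and 0.0425 m and angle between carrier's own z axis and vertical below 0.08 rad and angle between the x axis of carrier and the x axis of stage, either way round below 0.17 rad and contact force between carrier and stage above 0.5 N), for 0.1 s.
2. The carrier is sliding at ledge height (within 4 mm) part-way, 15 to 50 mm short of the pin (x of carrier in the frame of stage between -0.05 and -0.015 m and y of carrier in the frame of stage between -0.02 and 0.02 m and z of carrier in the frame of stage between 0.03 and 0.044 m), for 0.05 s.
3. The carrier has dropped over the pin onto the deck (horizontal distance between carrier and pin below 0.0035 m and z of carrier in the frame of stage below 0.0345 m and angle between carrier's own z axis and vertical below 0.08 rad and angle between the x axis of carrier and the x axis of stage, either way round below 0.17 rad), for 0.1 s.
At the end, for the whole second after the job is handed in: The carrier sits over the pin (centre within 3.5 mm, tilted under 0.08 rad, in line with the stage within 0.17 rad either way round), the deck is pressed down more than 3.5 of its 5 mm with the carrier on it, the carrier is at rest and the fingers still touch it with more than 2 N (horizontal distance between carrier and pin below 0.0035 m and z of carrier in the frame of stage below 0.0298 m and angle between carrier's own z axis and vertical below 0.08 rad and angle between the x axis of carrier and the x axis of stage, either way round below 0.17 rad and value of joint deck above 0.0035 m and contact force between the fingers and carrier above 2 N and linear speed of carrier below 0.02 m/s); the arm keeps its last pose, push and grip.
It fails at once if The other carrier or another thing on the bench is moved more than 20 mm (distance of any of core_carrier, jar, jar2, dish, slab, reagent, wash, spatula from where it was at the start of the episode above 0.02 m).
It also fails if it takes over 45 s, if anything falls off the work surface, if the arm or the gripper's body presses on something with over 40 N, if the wrist force passes 120 N, or if a joint passes its speed limit or range.

## Robot

A 6-joint arm with a two-finger parallel gripper is mounted at the origin on the work surface. World frame = base frame: x ahead of the robot, y to its left, z up, the work surface at z = 0. Lengths are in mm, angles in rad, forces in N, time in s.
With the tool pointing down it reaches from about 350 to 1000 mm from the base axis. Payload 7.1 kg.
Tool frame: the origin (TCP) lies at the very end of the fingers, on their centre line; the grasp point (between the pads) lies 19 mm behind it; z points along the fingers, y is the direction in which the jaws open and shut (so a half turn about z gives the same grasp; the last joint's range is limited). The gripper opens to 85 mm and grips with 20 to 120 N. Pads are 22 mm wide; open, the fingers measure 114 mm over their backs; the gripper's body (76 mm by 85 mm) begins 54 mm behind the grasp point. The pads swing forward as they close: fully open they stand 13 mm farther back than shut.
Start: joints at [-1.242, 0.423, 1.63, -0, 1.089, -0.019], TCP at [213.036, -587.555, 231.319] pointing down, gripper open.
Joint ranges: [-3, 3], [-0.9, 2.11], [0.09, 2.58], [-1.31, 4.45], [0.11, 2.69], [-2.54, 2.54]. Speed limits (rad/s): [2.39, 2.39, 3.01, 3.14, 3.14, 3.14].

## Interface

Orientations are given as a unit quaternion [x, y, z, w].
In Python, from workcell import env gives the robot as it stands. Calls block until the motion is done:
- env.goto(position, orientation): joint-space move of the TCP to a pose.
- env.move_straight(position, rate=150, rotation=None): straight line of the TCP; rotation=None keeps the orientation; rate is the mean speed in mm/s.
- env.goto_joints(angles): joint-space move.
- env.set_gripper(opening): opening from 0.0 (shut) to 1.0 (fully open); the grip force is fixed at half the most; returns when the fingers have stopped.
- env.dwell(seconds).
- env.inverse_kinematics(position, orientation): joint angles nearest the present ones, or None.
- env.capture(name): name is "scene" or "top" or "wrist"; returns a dict with "color" (384x512x3 uint8, red, green, blue), "depth" (384x512 float32, mm along the optical axis (not along the pixel's ray), 0 where there is no reading), "camera_matrix" (3x3 intrinsics, pixels), "extrinsics" (4x4, takes a point from camera to world coordinates); the wrist camera has in their place "T_tool_cam" (4x4, takes a point from camera to tool coordinates, whose origin is the TCP and whose axes are the flange's). Camera axes: x right, y down, z forward; pixel columns grow to the right and rows downward; lengths in mm; the calibration is good to about 2 mm. A picture is of the moment at which its call begins: read the wrist's pose just before it.
A pose or a line that the arm cannot do raises env.Unreachable and nothing moves.
- env.hand_in(): hands the job in, once; it reports no verdict.
Readings, each from a call of its own:
- env.current_t(): time.
- env.current_joint_pos(): joint angles.
- env.current_joint_vel(): joint speeds.
- env.current_effort(): joint torques, N m.
- env.current_ee_pos(): TCP position.
- env.current_ee_rot(): TCP orientation.
- env.current_contact_force(): force on the tool from outside, world axes, zero at the start.
- env.current_ft_torque(): the same for the moment, N m.
- env.current_grip_width(): opening from 0.0 (shut) to 1.0 (fully open).
Only numpy, scipy, OpenCV 4.12 (cv2) and the standard library are available. Lean on these libraries where they do the work, as an engineer would, in place of code of your own. Each camera call takes 0.05 s, during which the arm holds its last target. There are 200 camera calls.

## Working session

There is one attempt and no reset: what is moved stays moved. The work goes in short steps, each a Python script; the robot and the scene stay as the last script left them, time stands still between calls to the robot, and variables do not carry over. Pictures are saved under pics/ and viewed, about 8 in all and at most 12, crops included, and the job is handed in when it is done.

```bash
ls; mkdir -p pics
python3 - <<'E'
from workcell import env
import cv2,numpy as np
for n in("scene","top"):
    c=env.capture(n);cv2.imwrite(f"pics/{n}0.png",c["color"][:,:,::-1]);np.savez(f"{n}0.npz",**c)
    print(n,c["camera_matrix"].round(1).tolist(),c["extrinsics"].round(3).tolist())
print(env.current_t(),env.current_ee_rot())
a=cv2.imread("pics/scene0.png");b=cv2.imread("pics/top0.png")
cv2.imwrite("pics/both.png",cv2.resize(np.vstack([a,b]),None,fx=.78,fy=.78))
E
```

```text
pics
scene [[407.1, 0.0, 264.2], [0.0, 407.1, 192.8], [0.0, 0.0, 1.0]] [[0.185, 0.793, -0.58, 1137.769], [0.983, -0.158, 0.097, -139.367], [-0.015, -0.588, -0.809, 863.946], [0.0, 0.0, 0.0, 1.0]]
top [[370.3, 0.0, 253.3], [0.0, 370.3, 189.4], [0.0, 0.0, 1.0]] [[0.027, -0.996, 0.08, 451.824], [-0.999, -0.029, -0.024, -24.488], [0.027, -0.079, -0.997, 1067.543], [0.0, 0.0, 0.0, 1.0]]
0.1 [ 9.84917271e-01  1.73024548e-01 -8.13914673e-05 -6.84165839e-04]
```

View pics/top0.png

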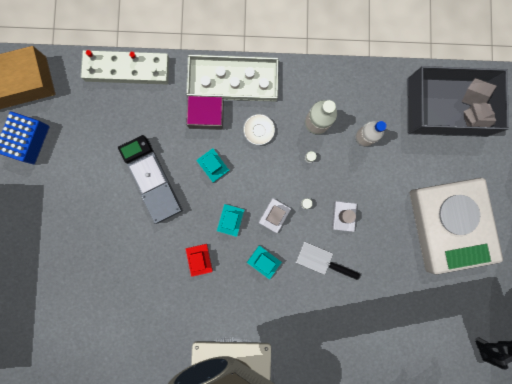

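View pics/scene0.png

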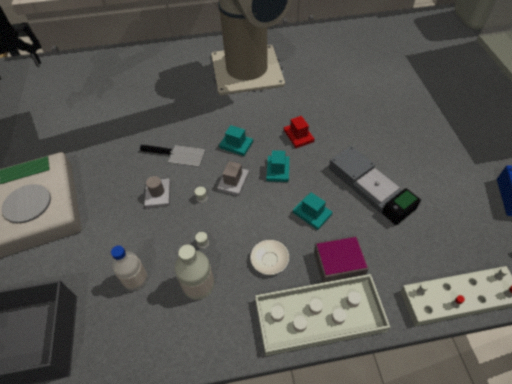

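The top view shows two light plates with concrete on them: one at top (276,215) / scene (233,176), the other at top (346,217) / scene (155,190). The first looks square-blocked and the second round. The stage is at top (148,180), with the ledge end at (160,202) and the black read-out at (135,149). I'll confirm with one enlarged crop and take measurements from it.

```bash
cat > h.py <<'E'
import numpy as np,cv2
def ray(c,uv,z):
    uv=np.atleast_2d(np.float64(uv));K=c["camera_matrix"];E=c["extrinsics"]
    d=np.c_[(uv-K[:2,2])/[K[0,0],K[1,1]],np.ones(len(uv))]@E[:3,:3].T
    o=E[:3,3];return o+d*((z-o[2])/d[:,2])[:,None]
def cloud(c,step=1):
    K=c["camera_matrix"];d=c["depth"];v,u=np.mgrid[:d.shape[0],:d.shape[1]]
    p=np.stack([(u-K[0,2])/K[0,0]*d,(v-K[1,2])/K[1,1]*d,d],-1)
    return p@c["extrinsics"][:3,:3].T+c["extrinsics"][:3,3]
E
python3 - <<'E'
import numpy as np,cv2
from h import *
t=dict(np.load("top0.npz"));s=dict(np.load("scene0.npz"))
def crop(c,x,y,w,h): return cv2.resize(c["color"][y:y+h,x:x+w,::-1],(400,300),interpolation=cv2.INTER_CUBIC)
cv2.imwrite("pics/crop1.png",np.vstack([np.hstack([crop(t,260,175,100,75),crop(s,135,140,120,90)]),np.hstack([crop(t,90,130,120,90),crop(s,320,140,120,90)])]))
P=cloud(t)
hsv=cv2.cvtColor(t["color"],cv2.COLOR_RGB2HSV)
for n,(x0,y0,x1,y1) in dict(car=(255,192,297,238),core=(328,196,362,238),stage=(110,130,190,228)).items():
    Z=P[y0:y1,x0:x1,2]; 
    for lo,hi in((7,22),(25,36.5),(36.5,48),(48,65)):
        m=((Z>lo)&(Z<hi)).astype(np.uint8);k=m.sum()
        if k<15: continue
        q=P[y0:y1,x0:x1][m>0];r=cv2.minAreaRect(q[:,:2].astype(np.float32))
        print(n,lo,hi,k,"medz",np.median(q[:,2]).round(1),"rect",np.round(r[0],1),np.round(r[1],1),round(r[2],1))
E
```

```text
car 7 22 363 medz 15.4 rect [ 466.  -109.6] [104.7  80.8] 60.0
car 48 65 224 medz 57.5 rect [ 463.7 -112.6] [36.  45.8] 61.1
core 7 22 423 medz 15.6 rect [ 470.9 -318.9] [99.7 89.3] 8.1
core 25 36.5 15 medz 33.6 rect [ 467.3 -299.5] [10.6 33.8] 88.2
core 48 65 155 medz 57.6 rect [ 467. -312.] [32.9 37. ] 1.6
stage 7 22 135 medz 18.1 rect [553.8 252.6] [247.5 193.1] 6.9
stage 25 36.5 756 medz 33.8 rect [552.4 237.2] [229.   79.7] 28.4
stage 36.5 48 1507 medz 42.0 rect [556.4 240.1] [237.9  80.6] 28.3
stage 48 65 90 medz 49.2 rect [639.1 283.7] [46.  74.9] 23.2
```

View pics/crop1.png

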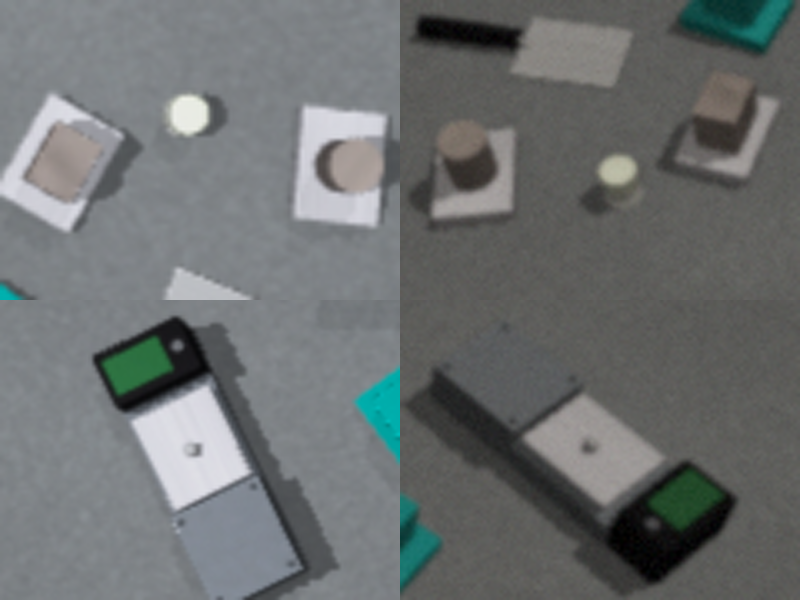

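The crop confirms it: the block with square corners is the left one at top (276,215), and the round core at (346,217) stays put. The pin shows at top (148,175) and scene (377,184). Next I'll refine the stage pose and take wrist views over the stage and the carrier.

```bash
cat >> h.py <<'E'
def q(psi): return [np.cos(psi/2),np.sin(psi/2),0,0]
def wrist(env,name):
    from scipy.spatial.transform import Rotation as R
    p=env.current_ee_pos();r=env.current_ee_rot();c=env.capture("wrist")
    T=np.eye(4);T[:3,:3]=R.from_quat(r).as_matrix();T[:3,3]=p
    c["extrinsics"]=T@c["T_tool_cam"];np.savez(name+".npz",**c);cv2.imwrite(f"pics/{name}.png",c["color"][:,:,::-1]);return c
E
python3 - <<'E'
from workcell import env
from h import *
t=dict(np.load("top0.npz"));s=dict(np.load("scene0.npz"))
print("pin",ray(t,(147.9-.5,175-.5),39.5),ray(s,(376.6,183.8),39.5))
r=np.deg2rad
for psi in (151,-29):
  print(psi,env.inverse_kinematics([464,-112,200],q(r(psi))))
for psi in (208,28):
  print(psi,env.inverse_kinematics([560,243,200],q(r(psi))))
env.goto([464,-112,220],q(r(151)))
print(env.current_t(),env.current_joint_pos());wrist(env,"w_car")
env.goto([555,240,240],q(r(208)))
print(env.current_t());wrist(env,"w_st")
a=cv2.imread("pics/w_car.png");b=cv2.imread("pics/w_st.png");cv2.imwrite("pics/w1.png",cv2.resize(np.vstack([a,b]),None,fx=.78,fy=.78))
E
```

```text
pin [[567.06460174 245.05381342  39.5       ]] [[574.605125   243.57200461  39.5       ]]
151 [-2.61781901e-01  2.50989789e-01  1.97484773e+00 -4.44089210e-16
  9.15755135e-01 -1.32643274e+00]
-29 [-2.61781901e-01  2.50989789e-01  1.97484773e+00 -4.44089210e-16
  9.15755135e-01  1.81515991e+00]
208 [ 3.89913800e-01  4.38272719e-01  1.68724647e+00 -4.44089210e-16
  1.01607346e+00 -1.66957472e+00]
28 [ 3.89913800e-01  4.38272719e-01  1.68724647e+00 -4.44089210e-16
  1.01607346e+00  1.47201794e+00]
2.0417 [-2.62845135e-01  2.21514518e-01  1.95750975e+00 -1.80437456e-04
  9.62300397e-01 -1.32606045e+00]
3.4583
```

View pics/w1.png

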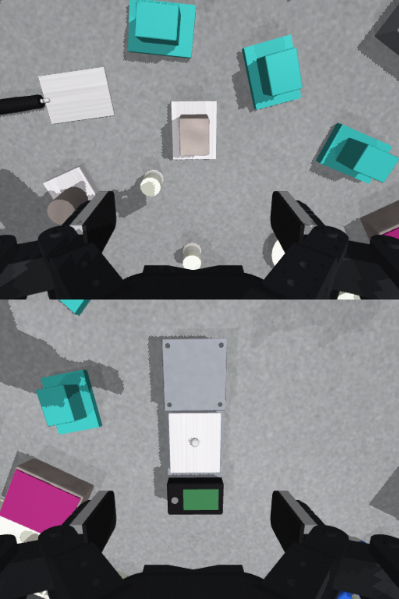

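The wrist views show the carrier block at about (250,173) and the pin at about (249,182) in full pixels. Ledge, deck and read-out are all visible and the views are well aligned. I'll fit them using depth masks with rays cast at the known heights.

Run:
```python
from h import *
def big(m,near):
    n,l,st,ce=cv2.connectedComponentsWithStats(m.astype(np.uint8));
    i=1+np.argmin([np.hypot(*(ce[k]-near)) if st[k,4]>25 else 1e9 for k in range(1,n)]);return l==i
def fit(c,lo,hi,z,near,nm):
    Z=cloud(c)[:,:,2];m=big((Z>lo)&(Z<hi),near)
    v,u=np.nonzero(m);w=ray(c,np.c_[u,v],z)[:,:2].astype(np.float32)
    r=cv2.minAreaRect(w);print(nm,len(u),"px",u.mean().round(1),v.mean().round(1),"medZ",np.median(Z[m]).round(2),"rect",np.round(r[0],1),np.round(r[1],1),round(r[2],2),"mean",w.mean(0).round(1));return r
wc=dict(np.load("w_car.npz"));ws=dict(np.load("w_st.npz"));t=dict(np.load("top0.npz"));s=dict(np.load("scene0.npz"))
fit(wc,48,64,56,(250,173),"block w");fit(wc,8,24,14,(250,165),"plate w")
fit(t,48,64,56,(276,215),"block t");fit(t,8,22,14,(276,215),"plate t");fit(s,48,64,56,(235,170),"block s")
fit(ws,37,43,40,(249,95),"ledge w")
def deck(c,near,nm):
    g=cv2.cvtColor(c["color"],cv2.COLOR_RGB2GRAY);h=cv2.cvtColor(c["color"],cv2.COLOR_RGB2HSV)
    x,y=near;m=big((g>np.percentile(g[y-12:y+12,x-12:x+12],50)*.86)&(h[:,:,1]<40),near)
    mc=m.copy().astype(np.uint8);cn,_=cv2.findContours(mc,cv2.RETR_EXTERNAL,cv2.CHAIN_APPROX_NONE);cn=max(cn,key=cv2.contourArea)
    f=np.zeros_like(mc);cv2.drawContours(f,[cn],-1,1,-1)
    v,u=np.nonzero(f);r=cv2.minAreaRect(ray(c,np.c_[u,v],33)[:,:2].astype(np.float32));print(nm,"deck",np.round(r[0],1),np.round(r[1],1),round(r[2],2))
    n,l,st,ce=cv2.connectedComponentsWithStats((f-mc).astype(np.uint8))
    for k in range(1,n):
        if st[k,4]>3:print("  hole",st[k],ce[k].round(1),ray(c,ce[k],39.5).round(1))
deck(ws,(249,195),"w");deck(t,(147,182),"t")
Z=cloud(ws)[:,:,2];m=np.zeros(Z.shape,bool);m[165:200,230:268]=(Z[165:200,230:268]>36.5)
v,u=np.nonzero(m);print("pin depth",len(u),u.mean(),v.mean(),ray(ws,(u.mean(),v.mean()),39.5))
o=cv2.resize(ws["color"][140:240,190:310,::-1],(720,600),interpolation=cv2.INTER_CUBIC);cv2.imwrite("pics/pin.png",o)
```

```text
block w 1827 px 248.5 174.6 medZ 56.75 rect [ 462.  -112.6] [35.2 46.9] 61.82 mean [ 461.9 -112.2]
plate w 2257 px 248.8 159.6 medZ 14.79 rect [ 462.7 -112.5] [60.1 80.8] 61.54 mean [ 455.9 -108.5]
block t 224 px 275.8 215.1 medZ 57.47 rect [ 464.  -112.6] [35.9 46.1] 61.55 mean [ 464.1 -112.6]
plate t 360 px 273.9 215.5 medZ 15.48 rect [ 464.2 -112.7] [60.1 80.1] 61.35 mean [ 463.4 -111. ]
block s 219 px 231.8 169.2 medZ 54.44 rect [ 469.2 -110.3] [36.9 51.1] 60.84 mean [ 468.5 -110.2]
ledge w 7434 px 249.1 95.5 medZ 40.83 rect [489.  204.9] [87.4 80.1] 27.91 mean [487.7 204.2]
w deck [568.4 247.8] [83.3 70. ] 27.92
  hole [241 177  14  12  72] [246.9 181.4] [[565.3 242.8  39.5]]
t deck [569.9 248.2] [82.2 68.9] 28.68
  hole [146 173   5   4  17] [148.3 174.5] [[567.1 242.6  39.5]]
pin depth 100 249.64 183.03 [[565.52764852 246.24854441  39.5       ]]
```

View pics/pin.png

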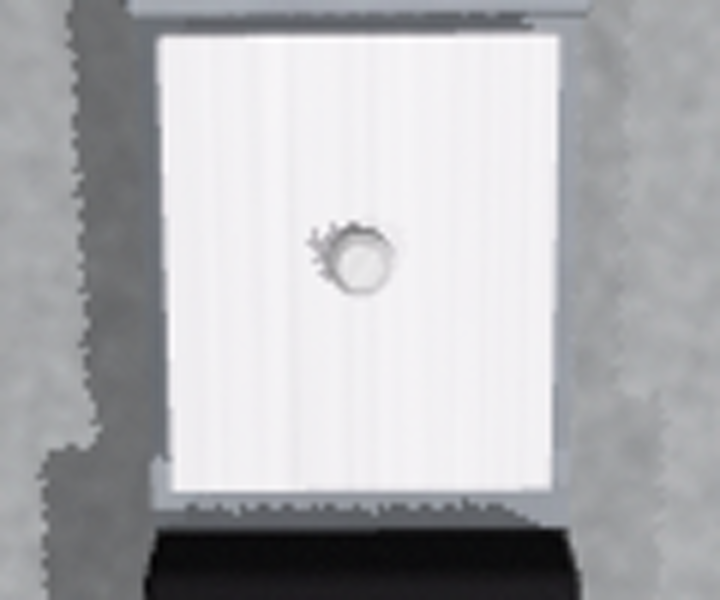

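The enlarged crop gives the pin tip at crop (360,263), i.e. full pixel (249.5,183.3), so about (566,246) with stage yaw 27.9°. Ledge centre plus 88 mm along that yaw gives (566.8,246.1), which agrees. The carrier is at about (463,-112.5), long axis at 151.6°. Grasping now.

Run:
```python
from workcell import env
from h import *
P=np.deg2rad(151.6)
env.goto([463,-112.5,120],q(P));env.move_straight([463,-112.5,22],rate=80)
print(env.current_contact_force().round(1) if hasattr(env.current_contact_force(),'round') else env.current_contact_force())
print(env.set_gripper(0.0),env.current_grip_width(),env.current_ee_pos())
F0=np.array(env.current_contact_force());env.move_straight([463,-112.5,130],rate=100)
env.dwell(.2)
print(env.current_t(),env.current_grip_width(),F0.round(2),np.round(env.current_contact_force(),2),env.current_ee_pos())
c=wrist(env,"w_grip");cv2.imwrite("pics/grip.png",c["color"][:,:,::-1])
```

```text
[-0.1  0.1  0.2]
False 0.4105242969408689 [ 463.3661676  -112.48766461   22.43714388]
8.2583 0.411750636465722 [0.23 0.73 5.79] [-0.51 -1.54 -3.22] [ 462.66322195 -112.41007667  129.4645414 ]
```

View pics/grip.png

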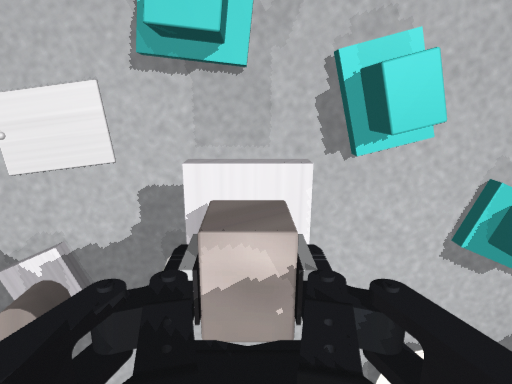

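The carrier is held: weight reads 3.2 N, and the plate's far edge is at row ~162, columns 183–312, symmetric between the fingers. I'll compute its offset in the hand.

Run:
```python
from h import *
c=dict(np.load("w_grip.npz"));g=cv2.cvtColor(c["color"],cv2.COLOR_RGB2GRAY).astype(int)
print("col230",g[152:172,230]);print("row180",g[180,178:190],g[180,306:318])
c["extrinsics"]=c["T_tool_cam"]  # tool frame: plate top at tool z=+8.4, block top at z=-33.6
print("T",c["T_tool_cam"].round(3).tolist())
for uv in((183.5,164),(312.5,164),(183.5,180),(312.5,180)):print(uv,ray(c,uv,8.4).round(1))
for uv in((199.5,233.5),(297,233.5)):print("blk",uv,ray(c,uv,-33.6).round(1))
Z=cloud(c)
for (u,v) in((230,180),(248,260)):print(Z[v,u].round(1))
# stage pts via stage view in the tool frame
s=dict(np.load("w_st.npz"));print(s["T_tool_cam"].round(3).tolist()==c["T_tool_cam"].round(3).tolist())
```

```text
col230 [171 174 174 176 177 177 173 148 146 143 150 191 239 239 239 239 238 238
 238 238]
row180 [175 176 177 176 182 221 241 240 240 240 240 240] [240 240 240 239 238 236 208 168 167 166 169 173]
T [[0.0, -0.965, -0.262, 66.564], [1.0, 0.0, -0.0, -1.733], [0.0, -0.262, 0.965, -143.413], [0.0, 0.0, 0.0, 1.0]]
(183.5, 164) [[ 39.9 -31.3   8.4]]
(312.5, 164) [[39.9 28.2  8.4]]
(183.5, 180) [[ 32.3 -31.6   8.4]]
(312.5, 180) [[32.3 28.6  8.4]]
blk (199.5, 233.5) [[ 22.4 -18.7 -33.6]]
blk (297, 233.5) [[ 22.4  15.8 -33.6]]
[32.5 -9.9  7.7]
[ 13.   -1.5 -35.1]
False
```

```bash
cat >> h.py <<'E'
YAW=np.deg2rad(27.92);D=np.array([np.cos(YAW),np.sin(YAW)]);PIN=np.array([565.5,247.4])
def at(sx,sy,z): return [*(PIN+sx*D+sy*np.array([-D[1],D[0]])),z]
def st(p): w=np.array(p[:2])-PIN; return np.round([w@D,w@[-D[1],D[0]],p[2]],2)
E
python3 - <<'E'
from workcell import env
from h import *
a=np.load("w_grip.npz")["T_tool_cam"]-np.load("w_st.npz")["T_tool_cam"];print("dT",np.abs(a).max())
env.goto(at(-88,0,120),q(YAW+np.pi));env.move_straight(at(-88,0,72),rate=80);env.dwell(.2)
F0=np.array(env.current_contact_force());z=66;print(F0.round(2))
while z>58:
    env.move_straight(at(-88,0,z),rate=20);env.dwell(.1);F=np.array(env.current_contact_force())-F0
    print(z,st(env.current_ee_pos()),F.round(1))
    if F[2]>4:break
    z-=.7
env.dwell(.2);print(env.current_t(),np.round(env.current_contact_force(),1),env.current_grip_width())
c=wrist(env,"w_ledge")
E
```

```text
dT 1.3005715324708689
[ 0.   -0.08 -2.71]
66 [-8.800e+01 -2.000e-02  6.598e+01] [0.7 0.  0.5]
65.3 [-87.96  -0.    65.33] [0.4 0.1 0.2]
64.6 [-8.802e+01  1.000e-02  6.459e+01] [-0.  -0.1 -0.2]
63.89999999999999 [-88.    -0.    63.88] [ 0.5 -0.4 -0.9]
63.19999999999999 [-88.01  -0.    63.2 ] [-0.6  0.4 -0.2]
62.499999999999986 [-88.     0.    62.48] [ 0.1  0.  -0.8]
61.79999999999998 [-8.805e+01  1.000e-02  6.241e+01] [-2.1 -0.5  7.9]
13.325 [-2.7 -0.3  6. ] 0.4105139981818384
```

View pics/w_ledge.png

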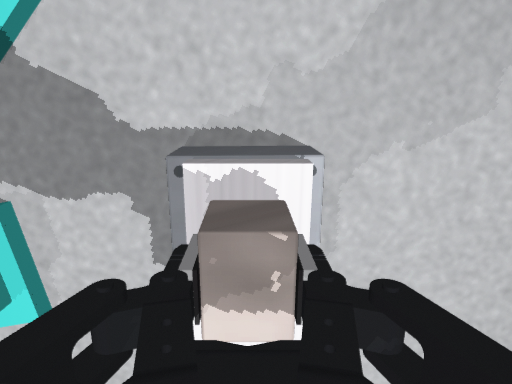

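The carrier is flat on the ledge at TCP z 62.4, with Fz about +9 N relative to hanging. The plate spans columns 183–313 and the ledge about 166–324. I'll compare their centrelines within this single image, where bias cancels.

Run:
```python
from h import *
for n in("w_car","w_st","w_grip","w_ledge"):print(n,np.load(n+".npz")["T_tool_cam"][:3,3].round(2),)
c=dict(np.load("w_ledge.npz"));T=c["T_tool_cam"];c["extrinsics"]=T
g=cv2.cvtColor(c["color"],cv2.COLOR_RGB2GRAY).astype(int)
print("row210",g[210,160:192],"\n",g[210,306:332]);print("row185",g[185,160:192],"\n",g[185,306:332]);print("col200",g[140:172,200]);print("col290",g[140:172,290])
for v in(185,210):
  for u in(168,323):print("ledge",u,v,ray(c,(u,v),22.4).round(2))
  for u in(183.5,313):print("plate",u,v,ray(c,(u,v),8.4).round(2))
print(ray(c,(240,156),22.4).round(1),ray(c,(240,163.5),8.4).round(1),c["camera_matrix"].round(1).tolist())
```

```text
w_car [  66.54   -1.74 -143.41]
w_st [  67.86   -0.7  -143.41]
w_grip [  66.56   -1.73 -143.41]
w_ledge [  67.86   -0.7  -143.41]
row210 [128 128 126 125 124 125 125 126 126 108 120 129 130 131 129 129 129 129
 129 129 129 128 129 129 141 208 208 208 207 207 205 204] 
 [249 249 248 248 246 183 183 184 182 184 183 184 183 182 176 175 177 178
 182 185 186 186 187 185 181 179]
row185 [130 131 131 131 130 128 125 104 116 127 128 129 127 128 128 127 129 128
 129 129 128 128 130 158 207 207 207 207 207 208 206 206] 
 [249 250 249 249 248 247 207 186 186 185 186 186 185 186 185 182 170 145
 176 178 177 177 178 178 178 177]
col200 [118 117 116 117 118 116  95  80  81  81  81  82  82  84  84  93 116 116
 120 131 133 133 138 197 250 250 249 250 250 249 247 210]
col290 [114 115 115 116 115 105  84  83  83  83  84  82  84  85  88 111 117 118
 122 133 131 135 142 196 249 249 249 249 248 248 248 248]
ledge 168 185 [[ 27.86 -41.36  22.4 ]]
ledge 323 185 [[27.88 38.04 22.4 ]]
plate 183.5 185 [[ 31.24 -30.66   8.4 ]]
plate 313 185 [[31.25 30.08  8.4 ]]
ledge 168 210 [[ 14.42 -42.19  22.4 ]]
ledge 323 210 [[14.44 38.84 22.4 ]]
plate 183.5 210 [[ 18.93 -31.27   8.4 ]]
plate 313 210 [[18.95 30.72  8.4 ]]
[[42.8 -4.4 22.4]] [[41.4 -4.1  8.4]] [[332.9, 0.0, 247.4], [0.0, 332.9, 194.3], [0.0, 0.0, 1.0]]
```

In this image the ledge centre sits 1.25 mm to the stage's −y side of the carrier. Along x the carrier is about 1–2.7 mm farther from the pin than assumed. I'll slide under light pressure with that y correction and feel for the drop.

Run:
```python
from workcell import env
from h import *
Y=-1.25;Z=61.8
def rep(tag):
    F=np.array(env.current_contact_force());p=st(env.current_ee_pos());print(tag,p,F.round(1),round(env.current_t(),1));return p,F
env.move_straight(at(-70,Y,Z),rate=30);rep("a")
env.move_straight(at(-35,Y,Z),rate=40);env.dwell(.1);rep("b")
env.move_straight(at(-6,Y,Z),rate=30);env.dwell(.1);rep("c")
x=-4.
while x<=6:
    env.move_straight(at(x,Y,Z),rate=15);env.dwell(.1);p,F=rep(x)
    if F[2]<0 or p[2]<62.0: 
        break
    x+=1
```

```text
a [-69.77  -1.31  62.43] [-4.2 -2.7  9.1] 14.1
b [-34.77  -1.32  62.09] [-3.8 -2.6  8.1] 15.2
c [-6.88 -1.15 61.53] [-4.4 -2.1  5.8] 16.5
-4.0 [-4.85 -1.11 61.47] [-5.  -2.3  5.5] 16.9
```

Run:
```python
from workcell import env
from h import *
from scipy.spatial.transform import Rotation as R
Y=-1.25;Z=61.8
def rep(tag):
    env.dwell(.1);F=np.array(env.current_contact_force());p=st(env.current_ee_pos());a=R.from_quat(env.current_ee_rot()).as_matrix()
    print(tag,p,F.round(1),"tilt",a[:2,2].round(4),np.round(env.current_ft_torque(),2),round(env.current_t(),1));return p,F
rep("now")
x=-3.
while x<=5:
    env.move_straight(at(x,Y,Z),rate=15);p,F=rep(x)
    if F[2]<1 or p[2]<61.: break
    if np.hypot(F[0],F[1])>20: print("jam");break
    x+=1
wrist(env,"w_drop")
```

```text
now [-4.85 -1.11 61.45] [-4.6 -2.1  6. ] tilt [-0.0026 -0.0012] [-0.43  0.86  0.02] 16.9
-3.0 [-4.1  -1.11 61.41] [-4.3 -3.6  6.2] tilt [-0.0031 -0.0014] [-0.53  1.02  0.05] 17.3
-2.0 [-2.92 -1.13 61.37] [-5.1 -1.8  5.2] tilt [-0.0027 -0.0012] [-0.49  0.85 -0.01] 17.6
-1.0 [-0.94 -1.16 61.38] [-1.1 -0.9 -1.7] tilt [-0.0003 -0.0001] [-0.07  0.27  0.  ] 18.0
```

View pics/w_drop.png

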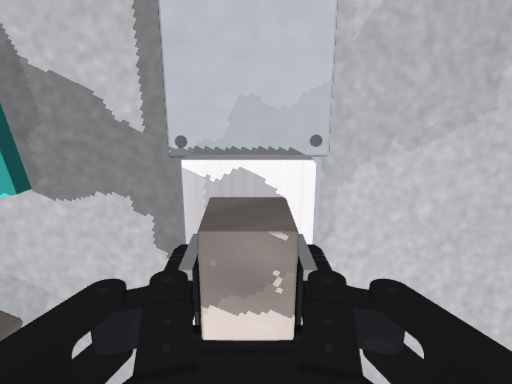

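The downforce vanished at x = −0.9, so the trailing edge has left the ledge. In the picture the ledge end is at row ~156 and the plate edge at ~159. I'll measure that gap (it should be 4 mm when over the pin), then press down gently.

Run:
```python
from h import *
c=dict(np.load("w_drop.npz"));c["extrinsics"]=c["T_tool_cam"];g=cv2.cvtColor(c["color"],cv2.COLOR_RGB2GRAY).astype(int)
for u in(200,270,300):print(u,g[148:166,u])
print("r190",g[190,176:190],g[190,308:322]);print("r100",g[100,155:172],g[100,324:340])
for v in(154,156,158):print(v,"ledge",ray(c,(248,v),21.4)[0,0].round(2))
for v in(158,160,162):print(v,"plate",ray(c,(248,v),8.4)[0,0].round(2))
```

```text
200 [115 115 115 115 115 114 119 130 133 133 129 156 240 249 249 249 249 249]
270 [113 114 113 114 114 115 121 134 133 134 133 157 237 248 248 248 247 247]
300 [179 180 181 173 121 112 113 135 133 130 130 157 238 248 248 248 248 248]
r190 [124 125 125 125 125 124 135 201 202 202 202 202 202 200] [248 248 247 246 247 246 243 181 181 180 180 179 177 178]
r100 [115 116 117 117 116 117 119 119 116 102 146 173 190 188 190 190 191] [182 183 182 181 182 182 175 178 179 178 175 173 168 167 166 167]
154 ledge 43.94
156 ledge 42.94
158 ledge 41.94
158 plate 43.99
160 plate 43.06
162 plate 42.13
```

Run:
```python
from h import *
for n in("w_grip","w_ledge","w_drop"):
    c=dict(np.load(n+".npz"));g=cv2.GaussianBlur(cv2.cvtColor(c["color"],cv2.COLOR_RGB2GRAY),(1,5),0).astype(int)
    for u in(235,250,262):
        col=np.diff(g[:,u])
        # plate edge on 150-170, foot of block 190-210, top edge of block 222-245
        print(n,u,[(a+int(np.argmax(np.abs(col[a:b]))),int(col[a+int(np.argmax(np.abs(col[a:b])))])) for a,b in((150,170),(190,212),(222,245),(325,350))])
    P=cloud(c);E=c["extrinsics"]
    from scipy.linalg import lstsq
    for nm,(v0,v1,u0,u1) in dict(plate=(168,192,195,300),top=(240,325,210,288)).items():
        p=(P[v0:v1,u0:u1].reshape(-1,3)) ; p=p[np.abs(p[:,2]-np.median(p[:,2]))<6]
        w=(p-E[:3,3])@E[:3,:3] # cam
        k=(w@c["T_tool_cam"][:3,:3].T)+c["T_tool_cam"][:3,3]
        a=lstsq(np.c_[k[:,:2],np.ones(len(k))],k[:,2])[0];print("  ",nm,"slope x,y",a[:2].round(4),"z0",a[2].round(2))
```

```text
w_grip 235 [(162, 29), (199, -45), (231, 25), (343, -50)]
w_grip 250 [(162, 29), (199, -47), (231, 24), (345, -51)]
w_grip 262 [(163, 29), (199, -47), (231, 21), (343, -38)]
   plate slope x,y [-0.0038  0.0007] z0 7.72
   top slope x,y [-0.0014  0.0014] z0 -34.37
w_ledge 235 [(162, 36), (199, -31), (231, 12), (343, -79)]
w_ledge 250 [(162, 36), (199, -31), (231, 12), (345, -76)]
w_ledge 262 [(162, 36), (199, -31), (231, 10), (343, -66)]
   plate slope x,y [-0.0103  0.0005] z0 7.98
   top slope x,y [-0.0018 -0.0001] z0 -34.35
w_drop 235 [(159, 39), (196, -30), (230, 11), (340, -54)]
w_drop 250 [(159, 39), (196, -30), (230, 11), (339, -54)]
w_drop 262 [(159, 38), (196, -29), (231, 11), (339, -55)]
   plate slope x,y [-0.038   0.0026] z0 7.33
   top slope x,y [-0.0325  0.0021] z0 -34.92
```

The depth fit shows the carrier nosed down 0.032 rad in the pads and about 0.6 mm back, so the hole is about 3 mm short of the pin. I'll level it with the tool, advance, and press down in steps while watching the forces.

Run:
```python
from workcell import env
from h import *
from scipy.spatial.transform import Rotation as R
Y=-1.25
ql=(R.from_rotvec(-.032*np.array([-D[1],D[0],0]))*R.from_quat(q(YAW+np.pi))).as_quat();np.save("ql.npy",ql)
def rep(tag):
    env.dwell(.1);F=np.array(env.current_contact_force());p=st(env.current_ee_pos());f=[F[:2]@D,F[:2]@[-D[1],D[0]],F[2]]
    print(tag,p,"Fstage",np.round(f,1),round(env.current_t(),1));return p,f
env.move_straight(at(2.,Y,61.6),rate=15,rotation=ql);rep("lev")
z=61.
while z>=55:
    env.move_straight(at(2.,Y,z),rate=20);p,f=rep(z)
    if f[2]>8 or abs(f[0])>12 or abs(f[1])>12: print("stop");break
    z-=.6
wrist(env,"w_in")
```

```text
lev [ 2.17 -1.29 61.55] Fstage [ 0.9  0.5 -2.8] 18.5
61.0 [ 2.03 -1.25 60.97] Fstage [-0.3 -0.  -2.2] 18.9
60.4 [ 2.   -1.27 60.38] Fstage [ 0.7 -0.6 -3.3] 19.2
59.8 [ 2.01 -1.23 59.79] Fstage [ 0.7  0.3 -2.7] 19.6
59.199999999999996 [ 1.98 -1.24 59.18] Fstage [ 0.3 -0.5 -2.5] 19.9
58.599999999999994 [ 1.99 -1.27 58.59] Fstage [-0.6 -0.2 -3.7] 20.2
57.99999999999999 [ 2.01 -1.25 58.01] Fstage [-0.6  0.4 -3.8] 20.6
57.39999999999999 [ 2.01 -1.25 57.4 ] Fstage [ 0.6 -0.4 -3.7] 20.9
56.79999999999999 [ 2.01 -1.26 56.79] Fstage [ 0.4  1.1 -3. ] 21.3
56.19999999999999 [ 1.99 -1.23 56.19] Fstage [ 0.9 -0.2 -3.4] 21.6
55.59999999999999 [ 1.95 -1.23 55.56] Fstage [-0.1  0.5 -4.1] 22.0
```

It went over the pin without any side force. Now pressing the deck down.

Run:
```python
from workcell import env
from h import *
Y=-1.25
def rep(tag):
    env.dwell(.12);F=np.array(env.current_contact_force());p=st(env.current_ee_pos());f=[F[:2]@D,F[:2]@[-D[1],D[0]],F[2]]
    print(tag,p,"Fstage",np.round(f,1),round(env.current_t(),1));return p,f
z=55.
while z>=47.5:
    env.move_straight(at(2.,Y,z),rate=20);p,f=rep(round(z,1))
    if f[2]>18 or abs(f[0])>15 or abs(f[1])>15: print("stop");break
    z-=.7
env.dwell(.3);rep("end");print(env.current_grip_width())
wrist(env,"w_in")
```

```text
55.0 [ 1.94 -1.23 54.97] Fstage [-0.1 -0.1 -3.3] 22.4
54.3 [ 2.02 -1.27 54.67] Fstage [-2.  -0.4  3.9] 22.8
53.6 [ 2.06 -1.28 53.71] Fstage [-2.3 -0.2  4.5] 23.1
52.9 [ 2.07 -1.27 52.93] Fstage [-1.2  0.3  4.1] 23.5
52.2 [ 2.06 -1.26 52.29] Fstage [-1.3  0.1  5.5] 23.9
51.5 [ 2.06 -1.24 51.64] Fstage [-2.5 -1.4  5.2] 24.2
50.8 [ 2.1  -1.26 51.03] Fstage [-2.5 -0.3  6.3] 24.6
50.1 [ 2.07 -1.25 50.39] Fstage [-3.1 -0.6  7.2] 25.0
49.4 [ 2.09 -1.27 49.81] Fstage [-3.  -0.8  7.6] 25.4
48.7 [ 2.12 -1.26 49.78] Fstage [-5.1  0.  14.1] 25.7
48.0 [ 2.14 -1.29 49.75] Fstage [-7.6  0.1 20.7] 26.1
stop
end [ 2.12 -1.29 49.74] Fstage [-7.6 -1.3 21.2] 26.5
0.4117780547603163
```

View pics/w_in.png

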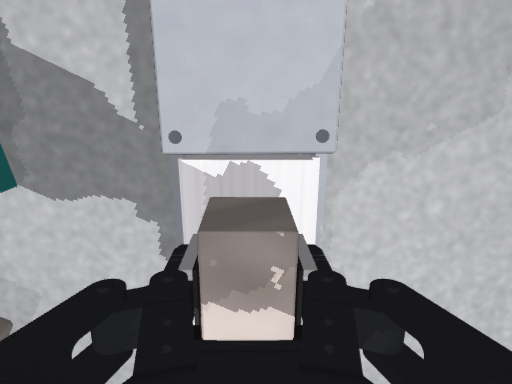

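The deck travelled from 54.7 to 49.75 and then stopped hard (5 mm). The picture shows the carrier in the pocket, with the plate edge (row ~158) just beyond the ledge end (row ~153). I'll check tilt and position once more, then hand in.

Run:
```python
from workcell import env
from h import *
c=dict(np.load("w_in.npz"));P=cloud(c)
for v0,v1,u0,u1 in((168,190,195,300),(240,325,210,288)):
    p=P[v0:v1,u0:u1].reshape(-1,3);p=p[np.abs(p[:,2]-np.median(p[:,2]))<5]
    print("slope",np.linalg.lstsq(np.c_[p[:,:2]-p[:,:2].mean(0),np.ones(len(p))],p[:,2],rcond=None)[0].round(3))
t=env.capture("top");a=np.load("top0.npz")["color"].astype(int);d=np.abs(t["color"].astype(int)-a).max(2)>60
for n,(u,v) in dict(core=(346,217),jar=(307,203),jar2=(311,157),dish=(259,130),slab=(205,111),reagent=(322,115),wash=(372,132),spat=(328,261)).items():print(n,int(d[v-14:v+14,u-14:u+14].sum()),end=" ")
print(env.current_t(),np.round(env.current_contact_force(),1),np.abs(env.current_joint_vel()).max());env.hand_in()
```

```text
slope [-9.0000e-03 -7.0000e-03  4.2759e+01]
slope [-2.0000e-03 -3.0000e-03  8.4753e+01]
core 0 jar 0 jar2 0 dish 0 slab 0 reagent 0 wash 0 spat 0 26.6 [-6.6 -4.1 20.5] 0.002067678355730529
the job is handed in; nothing more can be done
```

I gripped the square-block carrier, set it flat on the ledge and slid it along under light pressure until it left the ledge edge. I then lowered it over the pin, pressed the deck fully down and handed in at 26.6 s, still gripping and pressing. I don't know the verdict, as handing in reports none.

**Last checks**
- **Deck:** it sank about 5 mm and then stopped hard, with about 21 N on the wrist sensor at the end.
- **Position:** the carrier's underside is at about 28 mm, well below the 39.5 mm pin tip, so the pin must be inside the hole. I did not measure the horizontal distance to the pin directly, but the hole's clearance limits it to about 2 mm.
- **Tilt:** the carrier is level within about 0.01 rad and at rest.
- **Other things on the bench:** the top camera shows no change at the round-core carrier, jars, dish, slab, bottles or spatula.

**What disagreed**
- **Stage offset:** the first wrist-camera offset for the stage was wrong by about 1.3 mm sideways. I corrected it from a picture taken with the carrier on the ledge.
- **Carrier slip:** while sliding, the carrier nosed down about 0.03 rad in the grip, so near the pin I levelled it by tilting the tool.
- **Descent:** from the ledge edge to the deck the hand lowered it in small steps; it did not fall freely.
- **Side force:** a steady push of about 8 N along the slide direction remained at the end.

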